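Click the drill bit case shut

ROBOT

A 6-joint arm with a two-finger parallel gripper is mounted at the origin on the work surface. World frame = base frame: x ahead of the robot, y to its left, z up, the work surface at z = 0. Lengths are in mm, angles in rad, forces in N, time in s.
With the tool pointing down it reaches from about 350 to 975 mm from the base axis. Payload 7.1 kg.
Tool frame: the origin (TCP) lies at the very end of the fingers, on their centre line; the grasp point (between the pads) lies 19 mm behind it; y points along the fingers, x is the direction in which the jaws open and shut, and the axes are right-handed (so a half turn about y gives the same grasp; the last joint's range is limited). The gripper opens to 88 mm and grips with 3 to 60 N. Pads are 20 mm wide; open, the fingers measure 115 mm over their backs; the gripper's body (75 mm by 178 mm) begins 61 mm behind the grasp point.
Start: joints at [1.118, 0.423, 1.63, -0, 1.089, -0.019], TCP at [262.669, 567.106, 191.575] pointing down, gripper open.
Joint ranges: [-3, 3], [-0.9, 2.11], [0.09, 2.58], [-1.31, 4.45], [0.11, 2.69], [-2.54, 2.54]. Speed limits (rad/s): [2.39, 2.39, 3.01, 3.14, 3.14, 3.14].

INTERFACE

Orientations are given as a rotation vector (axis times angle).
In Python, from workcell import ctrl gives the robot as it stands. The module is installed in compiled form; this text tells all that it offers.
- The arm moves only by the tool jog_arm, never from a script. Its argument "steps" is a list of rows, each an object with "turn": the turn, a rotation vector about the world's x, y, z scaled (see below), a list of three; "dp": the shift along the world's x, y, z scaled (see below), a list of three; "claw": the opening, from 0 (shut) to 1 (fully open). In form: [{"turn": [wx, wy, wz], "dp": [x, y, z], "claw": claw}, ...]. A call has 1 to 12 rows; each row is the pose to reach, as a shift and turn from the pose measured when the call began, turning the shorter way round; what a row does not reach only later rows make up. The controller multiplies each number of a shift by 80 mm and each number of a turn by pi rad. A row lasts 1/12 s, in which the tool goes at most 41.7 mm and 7.16 degrees, less where a joint would pass 70% of its speed; a pose out of reach is approached as far as the arm can. A call with a number of a shift or a turn outside -1 to 1 is refused whole. A call with a gripper value outside its range is refused whole. The fingers move at their own pace and stop on an object; the grip force is fixed at half the most. Time passes only in rows, so rows that repeat a pose let the fingers close. It gives the time, the measured TCP pose, the force and the opening at its end, in the units of the state.
- ctrl.get_obs(): the state, without advancing time (a new reading comes with each control period).
- ctrl.get_image(name): name is "side" or "top" or "wrist"; returns a dict with "img" (384x512x3 uint8, red, green, blue), "range_z" (384x512 float32, mm along the optical axis (not along the pixel's ray), 0 where there is no reading), "fovy" (degrees; the focal length in pixels is half the picture's height over the tangent of half this angle, whatever the lens; pixels are square), "cx", "cy" (the principal point, pixels), "dist_coeffs" ([k1, k2, p1, p2, k3] as OpenCV has them; the pictures are not rectified), "camera_from_world" (4x4, takes a point from world to camera coordinates); the wrist camera has in their place "hand_eye" (4x4, takes a point from camera to tool coordinates, whose origin is the TCP and whose axes are the tool frame's). Camera axes: x right, y down, z forward; pixel columns grow to the right and rows downward; lengths in mm; the calibration is good to about 2 mm. A picture is of the moment at which its call begins: read the wrist's pose just before it.
- ctrl.close_job(): hands the job in, once; it reports no verdict.
The state is a dict: "t": time; "qpos": joint angles; "qvel": joint speeds; "joint_torque": joint torques, N m; "ee_pos": TCP position; "orientation": TCP orientation; "ft_force": force on the tool from outside, world axes, zero at the start; "moment": the same for the moment, N m; "width": finger opening in mm.
Only numpy, scipy, OpenCV 4.12 (cv2) and the standard library are available. Lean on these libraries where they do the work, as an engineer would, in place of code of your own. Each camera call takes 0.05 s, during which the arm holds its last target.

TASK

The lid of the grey drill bit case is on, but sections of its yellow rim still stand up with the red band showing under them. Press down on the rim with the fingertips, section by section, until all four sections have clicked shut, then draw the hand away. Do not pick up or tip the case or shove it along the bench, and leave the drill, the parts bin and the jar where they are.

Things in the scene. Friction and masses are not known exactly. Their poses are not given: they have to be found in the camera images.
- case: Grey plastic drill bit case, loose on the bench, 180 mm (its x) by 140 mm (its y), about 0.9 kg. Origin: centre of its underside, z up. Its snap-fit lid has a black recessed middle panel, 128 x 88 mm with its top 54 mm above the bench, and round it a yellow rim in four separate sections. A raised section's top is 68 mm above the bench and a red band shows beneath it; a shut section's top is 60 mm above the bench and hides the band.
- rim_long1 (a joint): How far the rim's long section on the case's +y side, 180 x 24 mm, is pressed down (m): 0 = fully raised, 0.008 = clicked shut. It moves straight down. It resists with about 6 N at first (briefly 8 N or so as a moving finger lands on it) and less as it goes; pressed beyond about 4.5 mm it snaps the rest of the way by itself and stays shut; let go sooner it springs back up. It is raised at the start.
- rim_long1_top (a point): Centre of the top face of the long section on the case's +y side, 180 x 24 mm; moves down with it.
- rim_long2 (a joint): How far the rim's long section on the case's -y side, 180 x 24 mm, is pressed down (m): 0 = fully raised, 0.008 = clicked shut. It moves straight down. It resists with about 6 N at first (briefly 8 N or so as a moving finger lands on it) and less as it goes; pressed beyond about 4.5 mm it snaps the rest of the way by itself and stays shut; let go sooner it springs back up. It is raised at the start.
- rim_long2_top (a point): Centre of the top face of the long section on the case's -y side, 180 x 24 mm; moves down with it.
- rim_short1 (a joint): How far the rim's short section on the case's +x side, 24 x 86 mm, is pressed down (m): 0 = fully raised, 0.008 = clicked shut. It moves straight down. It resists with about 6 N at first (briefly 8 N or so as a moving finger lands on it) and less as it goes; pressed beyond about 4.5 mm it snaps the rest of the way by itself and stays shut; let go sooner it springs back up. It may already be shut at the start.
- rim_short1_top (a point): Centre of the top face of the short section on the case's +x side, 24 x 86 mm; moves down with it.
- rim_short2 (a joint): How far the rim's short section on the case's -x side, 24 x 86 mm, is pressed down (m): 0 = fully raised, 0.008 = clicked shut. It moves straight down. It resists with about 6 N at first (briefly 8 N or so as a moving finger lands on it) and less as it goes; pressed beyond about 4.5 mm it snaps the rest of the way by itself and stays shut; let go sooner it springs back up. It is raised at the start.
- rim_short2_top (a point): Centre of the top face of the short section on the case's -x side, 24 x 86 mm; moves down with it.
- drill: Orange cordless drill lying on its side, about 190 x 165 mm and 70 mm high, black battery at the handle's end, 1.2 kg, loose. Origin: under the middle of it. Leave alone.
- parts_bin: Grey open parts bin with screws, 140 x 100 x 60 mm high, loose. Origin: centre of its underside. Leave alone.
- jar: Small amber glass jar with a blue cap, 56 mm across, 70 mm high, loose. Origin: centre of its underside. Leave alone.
There are look-alikes about, which are no part of the job. What is shaped like the case but turquoise is not meant.

How it is judged (in metres and radians):
At the end, for the whole second after the job is handed in: All four rim sections are shut (each pressed down more than 6.5 mm of 8 mm) and stay so with nothing touching them; the case stands flat and still on the bench within 30 mm of where it began; drill, bin and jar are within 20 mm of where they began (value of joint each of rim_long1, rim_long2, rim_short1, rim_short2 above 0.0065 m and height (world z) of case below 0.004 m and angle between case's own z axis and vertical below 0.05 rad and distance of case from where it was at the start of the episode below 0.03 m and linear speed of case below 0.02 m/s and distance of each of drill, parts_bin, jar from where it was at the start of the episode below 0.02 m).
It fails at once if the case is lifted or tipped (height (world z) of case above 0.012 m or angle between case's own z axis and vertical above 0.15 rad).
It fails at once if the case is shoved along the bench by more than 30 mm (distance of case from where it was at the start of the episode above 0.03 m).
It fails at once if the drill, the parts bin or the jar is moved by more than 20 mm (distance of any of drill, parts_bin, jar from where it was at the start of the episode above 0.02 m).
It also fails if it takes over 42 s, if anything falls off the work surface, if the arm or the gripper's body presses on something with over 40 N, if the wrist force passes 120 N, or if a joint passes its speed limit or range.

## Working session

There is one attempt and no reset: what is moved stays moved. The work goes in short steps, Python scripts to look and compute and a tool call to move; the robot and the scene stay as the last step left them, time stands still between calls to the robot, and variables do not carry over. Pictures are saved under pics/ and viewed, and the job is handed in when it is done.

Besides the shell and the picture viewer there is one more tool, called after ">>>" as name(argument=value, ...) on one line, values as JSON. jog_arm: Moves the arm, as the interface text tells. Its arguments: {"type":"object","properties":{"steps":{"type":"array","items":{"type":"object","properties":{"turn":{"type":"array","items":{"type":"number"}},"dp":{"type":"array","items":{"type":"number"}},"claw":{"type":"number"}}}}},"required":["steps"]}

```bash
mkdir -p pics; cat > h.py <<'E'
import numpy as np,cv2
from workcell import ctrl
def K(d):
    f=d["img"].shape[0]/2/np.tan(np.radians(d["fovy"])/2)
    return np.array([[f,0,d["cx"]],[0,f,d["cy"]],[0,0,1]])
def world(d,uv,T=None):
    "points by range"
    uv=np.atleast_2d(uv).astype(float)
    n=cv2.undistortPoints(uv[:,None],K(d),np.array(d["dist_coeffs"]))[:,0]
    z=d["range_z"][uv[:,1].astype(int),uv[:,0].astype(int)]
    p=np.c_[n*z[:,None],z,np.ones(len(z))]
    if T is None:T=np.linalg.inv(d["camera_from_world"])
    return (p@T.T)[:,:3]
E
python3 - <<'E'
from h import *
import pickle
o=ctrl.get_obs();print(o)
for n in("side","top","wrist"):
    d=ctrl.get_image(n);pickle.dump(d,open(n+".pkl","wb"));cv2.imwrite(f"pics/{n}0.png",d["img"][...,::-1])
    print(n,d["fovy"],d["dist_coeffs"],(d["range_z"]>0).mean())
E
```

```text
{'t': 0.0, 'qpos': array([ 1.11798803e+00,  4.23841413e-01,  1.63070362e+00, -7.30297665e-06,
        1.08863155e+00, -1.90011378e-02]), 'qvel': array([ 2.09360390e-04, -5.86930726e-04,  4.97397255e-04, -6.20370142e-05,
       -1.27699982e-03, -8.63347178e-05]), 'joint_torque': array([ 2.36506465e-03, -5.44646430e+01, -2.73662317e+01,  6.44525955e-02,
        2.28937523e-02, -1.27467001e-04]), 'ee_pos': array([262.41019655, 566.55327317, 190.79604856]), 'orientation': array([-1.38459618, -0.88300484,  0.88521752]), 'ft_force': array([-0.45661756, -0.57624941,  0.53499944]), 'moment': array([ 0.01557772, -0.00257573,  0.00446348]), 'width': 87.89436032061164}
side 45.80979137035314 [-0.10989953  0.          0.          0.          0.        ] 0.9961039225260416
top 42.12992177318023 [0.06353209 0.         0.         0.         0.        ] 0.9959665934244791
wrist 62.75985329280533 [-0.05471691  0.          0.          0.          0.        ] 0.9957834879557291
```

View pics/side0.png

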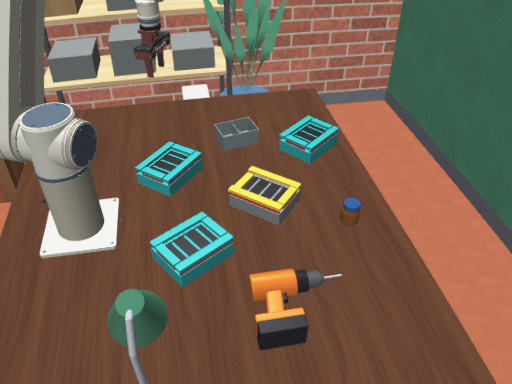

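View pics/top0.png

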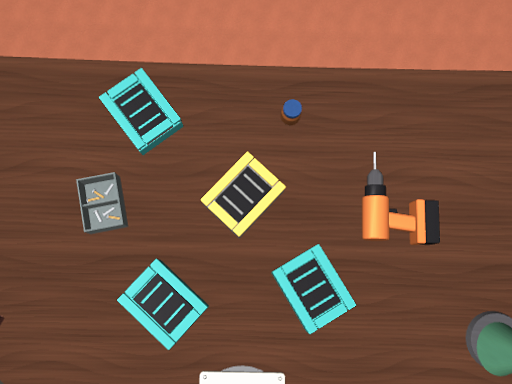

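View pics/wrist0.png

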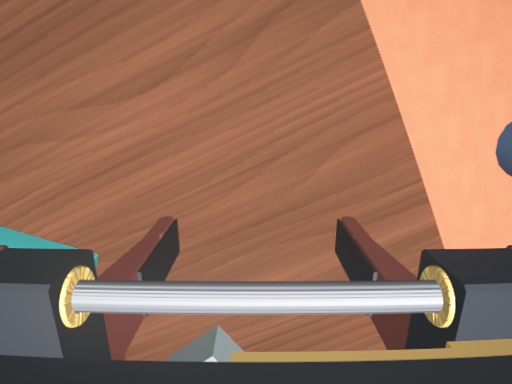

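Side view: the yellow case is at about (265,193) with red band showing, three turquoise look-alikes around it. Top view: case at (243,194), bin (101,202), jar (292,110), drill (400,212). I'll measure the rim.

```bash
python3 - <<'E'
from h import *
import pickle
from scipy.spatial.transform import Rotation as R
o=ctrl.get_obs();print(R.from_rotvec(o['orientation']).as_matrix().round(3))
for n in("top","side"):
    d=pickle.load(open(n+".pkl","rb"))
    hsv=cv2.cvtColor(d["img"],cv2.COLOR_RGB2HSV)
    m=cv2.inRange(hsv,(22,120,90),(33,255,255))
    nl,l,s,c=cv2.connectedComponentsWithStats(m)
    print(n,[(x[4],x[:4]) for x in s[1:] if x[4]>40])
    v,u=np.nonzero(m);p=world(d,np.c_[u,v])
    k=(p[:,2]>45)&(p[:,2]<85);p=p[k]
    print(len(p),np.percentile(p[:,2],[5,25,50,75,95]).round(1))
    r=cv2.minAreaRect(p[:,:2].astype(np.float32));print(r)
    a=np.radians(r[2]); 
    if r[1][0]<r[1][1]: a+=np.pi/2
    ex=np.array([np.cos(a),np.sin(a)]);ey=np.array([-ex[1],ex[0]])
    print('ex',ex)
    q=p[:,:2]-r[0];x=q@ex;y=q@ey
    for nm,kk in dict(L1=(y>50)&(y<66)&(abs(x)<80),L2=(y<-50)&(y>-66)&(abs(x)<80),S1=(x>70)&(x<86)&(abs(y)<38),S2=(x<-70)&(x>-86)&(abs(y)<38)).items():
        print(nm,kk.sum(),np.percentile(p[kk,2],[25,50,75]).round(1) if kk.any() else'')
    # other objects heights via table
    uv=np.array([[150,300],[400,300]]);print(world(d,uv).round(1))
    t=d["img"][140:250,190:300] if n=="top" else d["img"][150:230,210:320]
    cv2.imwrite(f"pics/{n}0z.png",cv2.resize(t,None,fx=5,fy=5,interpolation=cv2.INTER_CUBIC)[...,::-1])
d=pickle.load(open("top.pkl","rb"))
print('jar,drill chuck,bin',world(d,[[292,107],[375,190],[375,220],[101,180],[120,200]]).round(0))
E
```

```text
[[ 0.42  -0.001 -0.907]
 [ 0.907 -0.001  0.42 ]
 [-0.001 -1.     0.   ]]
top [(np.int32(842), array([201, 151,  78,  55], dtype=int32)), (np.int32(793), array([208, 181,  78,  55], dtype=int32))]
1572 [58.7 64.7 67.2 69.2 71.8]
((564.5408325195312, 10.8109130859375), (139.54019165039062, 180.5608673095703), 48.16762924194336)
ex [-0.74509931  0.66695354]
L1 354 [66.2 68.  69.7]
L2 295 [65.8 67.8 69.7]
S1 91 [58.6 60.3 61.6]
S2 171 [66.1 67.6 69.3]
[[ 284.8  238.8   52.1]
 [ 297.4 -413.8   -2.2]]
side [(np.int32(1121), array([228, 166,  73,  45], dtype=int32))]
1081 [58.1 64.4 67.8 69.4 71.5]
((561.4821166992188, 8.169692993164062), (145.5944061279297, 183.60513305664062), 47.29254150390625)
ex [-0.73482631  0.67825533]
L1 198 [67.8 68.9 70.3]
L2 162 [67.4 68.8 69.9]
S1 75 [59.3 60.8 62. ]
S2 85 [67.6 68.6 69.5]
[[ 240.6 -546.4  303.9]
 [ 827.  -427.6   -1.7]]
jar,drill chuck,bin [[ 802. -116.   67.]
 [ 581. -338.   60.]
 [ 501. -334.   67.]
 [ 598.  394.   18.]
 [ 540.  332.   48.]]
```

Measured: case centre ≈ (563.5, 10), its long axis at 138° and its height about right. Both views put L1, L2 and S2 at 68 mm (raised) and S1 at 60 mm (already shut). I'll press with shut fingers, doing S2 at (622,-42) first, after a transit at height.

>>> jog_arm(steps=[{"turn":[0,0,-0.097],"dp":[0.6,-1,0],"claw":0},{"turn":[0,0,-0.097],"dp":[0.6,-1,0],"claw":0},{"turn":[0,0,-0.097],"dp":[0.6,-1,0],"claw":0},{"turn":[0,0,-0.097],"dp":[0.6,-1,0],"claw":0}])

```text
t: 0.48
ee_pos: [311.4, 484.2, 190.7]
orientation: [-1.474, -0.645, 0.648]
ft_force: [0.0, 0.4, 0.6]
width: 64.7
```

>>> jog_arm(steps=[{"turn":[0,0,0],"dp":[0.6,-1,0],"claw":0},{"turn":[0,0,0],"dp":[0.6,-1,0],"claw":0},{"turn":[0,0,0],"dp":[0.6,-1,0],"claw":0},{"turn":[0,0,0],"dp":[0.6,-1,0],"claw":0}])

```text
t: 0.82
ee_pos: [360.3, 402.9, 190.7]
orientation: [-1.474, -0.644, 0.648]
ft_force: [-0.1, 1.1, -0.6]
width: 38.3
```

>>> jog_arm(steps=[{"turn":[0,0,0],"dp":[0.6,-1,0],"claw":0},{"turn":[0,0,0],"dp":[0.6,-1,0],"claw":0},{"turn":[0,0,0],"dp":[0.6,-1,0],"claw":0},{"turn":[0,0,0],"dp":[0.6,-1,0],"claw":0}])

```text
t: 1.15
ee_pos: [409.2, 322.5, 190.8]
orientation: [-1.474, -0.643, 0.646]
ft_force: [-1.0, 0.7, -0.1]
width: 11.2
```

>>> jog_arm(steps=[{"turn":[0,0,0],"dp":[0.6,-1,0],"claw":0},{"turn":[0,0,0],"dp":[0.6,-1,0],"claw":0},{"turn":[0,0,0],"dp":[0.6,-1,0],"claw":0},{"turn":[0,0,0],"dp":[0.6,-1,0],"claw":0}])

```text
t: 1.48
ee_pos: [458.2, 242.7, 190.9]
orientation: [-1.474, -0.642, 0.644]
ft_force: [0.1, 0.2, -0.1]
width: 0.4
```

>>> jog_arm(steps=[{"turn":[0,0,0],"dp":[0.6,-1,0],"claw":0},{"turn":[0,0,0],"dp":[0.6,-1,0],"claw":0},{"turn":[0,0,0],"dp":[0.6,-1,0],"claw":0},{"turn":[0,0,0],"dp":[0.6,-1,0],"claw":0}])

```text
t: 1.82
ee_pos: [507.0, 163.0, 190.9]
orientation: [-1.474, -0.641, 0.642]
ft_force: [-0.0, 0.3, -0.0]
width: 0.5
```

>>> jog_arm(steps=[{"turn":[0,0,0],"dp":[0.6,-1,0],"claw":0},{"turn":[0,0,0],"dp":[0.6,-1,0],"claw":0},{"turn":[0,0,0],"dp":[0.6,-1,0],"claw":0},{"turn":[0,0,0],"dp":[0.6,-1,0],"claw":0}])

```text
t: 2.15
ee_pos: [555.8, 83.6, 190.8]
orientation: [-1.474, -0.64, 0.641]
ft_force: [-1.3, 0.4, -0.2]
width: 0.6
```

>>> jog_arm(steps=[{"turn":[0,0,0],"dp":[0.5,-1,0],"claw":0},{"turn":[0,0,0],"dp":[0.5,-1,0],"claw":0},{"turn":[0,0,0],"dp":[0.5,-1,0],"claw":0},{"turn":[0,0,0],"dp":[0.5,-1,0],"claw":0}])

```text
t: 2.48
ee_pos: [595.9, 4.5, 190.5]
orientation: [-1.474, -0.639, 0.64]
ft_force: [-0.3, 0.7, 0.5]
width: 0.4
```

>>> jog_arm(steps=[{"turn":[0,0,0],"dp":[0.33,-0.57,-1],"claw":0},{"turn":[0,0,0],"dp":[0.33,-0.57,-1],"claw":0},{"turn":[0,0,0],"dp":[0.33,-0.57,-1],"claw":0},{"turn":[0,0,0],"dp":[0.33,-0.57,-1],"claw":0},{"turn":[0,0,0],"dp":[0.33,-0.57,-1],"claw":0}])

```text
t: 2.9
ee_pos: [621.4, -38.9, 110.4]
orientation: [-1.472, -0.638, 0.641]
ft_force: [0.1, -0.5, 0.1]
width: 0.2
```

```bash
python3 - <<'E'
from h import *
from scipy.spatial.transform import Rotation as R
o=ctrl.get_obs();print(o['ee_pos'],R.from_rotvec(o['orientation']).as_matrix().round(3))
for n in("side","wrist"):
    d=ctrl.get_image(n)
    t=d["img"]
    if n=="side": t=cv2.resize(t[110:230,190:350],None,fx=5,fy=5,interpolation=cv2.INTER_CUBIC)
    cv2.imwrite(f"pics/{n}1.png",t[...,::-1])
E
```

```text
[621.38029209 -38.89684643 110.37295564] [[ 0.683 -0.003 -0.73 ]
 [ 0.73   0.001  0.683]
 [-0.001 -1.     0.003]]
```

View pics/side1.png

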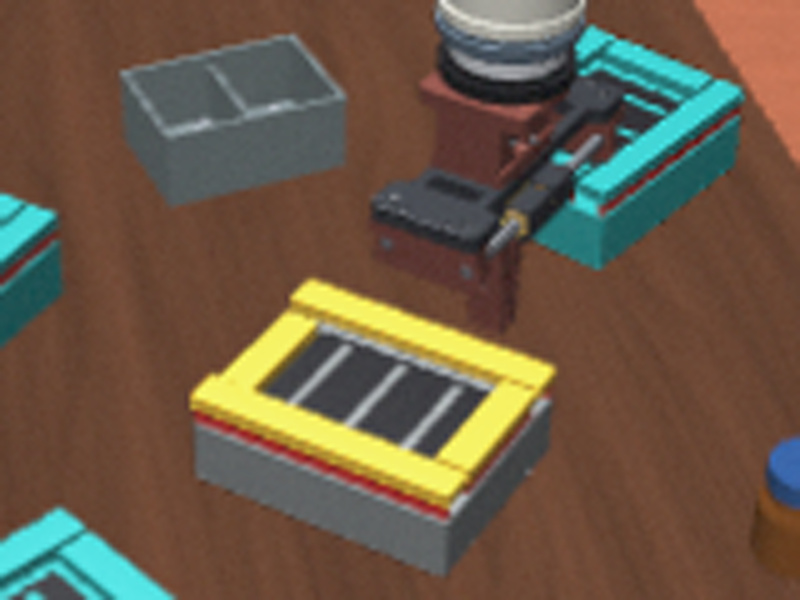

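View pics/wrist1.png

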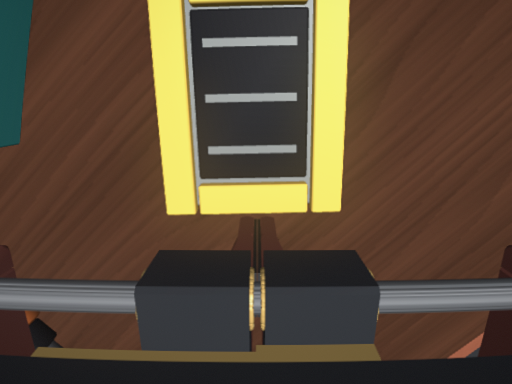

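The side view shows the shut fingers above the case's far right side, at (495,325). In the wrist view the nearest short section is at (253,198). I'll check S2's position through the wrist camera before descending.

```bash
cat >> h.py <<'E'
from scipy.spatial.transform import Rotation as R
def wristT(o,d):
    T=np.eye(4);T[:3,:3]=R.from_rotvec(o['orientation']).as_matrix();T[:3,3]=o['ee_pos'];return T@d["hand_eye"]
def ym(d): return cv2.inRange(cv2.cvtColor(d["img"],cv2.COLOR_RGB2HSV),(22,120,90),(33,255,255))
E
python3 - <<'E'
from h import *
o=ctrl.get_obs();d=ctrl.get_image("wrist");T=wristT(o,d)
m=ym(d)[:216];v,u=np.nonzero(m);p=world(d,np.c_[u,v],T)
print(np.percentile(p[:,2],[5,50,95]))
print('S2 pt',world(d,[[253,186],[253,210],[202,198],[305,198],[253,198]],T).round(1))
print('L',world(d,[[180,110],[328,110]],T).round(1))
p=p[(p[:,2]>50)&(p[:,2]<85)]
print(cv2.minAreaRect(p[:,:2].astype(np.float32)))
s=ctrl.get_image("side")
C=s["camera_from_world"]
print(cv2.projectPoints(np.array([o['ee_pos'],[622,-42,68.]]),cv2.Rodrigues(C[:3,:3])[0],C[:3,3],K(s),np.array(s["dist_coeffs"]))[0][:,0])
E
```

```text
[65.13661157 67.15041165 68.38253674]
S2 pt [[614.5 -35.8  67.7]
 [629.1 -49.4  67.1]
 [594.3 -71.9  67.6]
 [649.8 -12.6  67.1]
 [621.7 -42.5  67.3]]
L [[535.8 -35.5  67.6]
 [610.   44.1  67.6]]
((571.950927734375, 1.562408447265625), (140.17138671875, 157.46409606933594), 48.23088455200195)
[[288.48518466 182.15771881]
 [287.79364482 194.26039123]]
```

The wrist view confirms S2 at (621.7,-42.5,67.5). In the side view the fingertip sits about 6 px above the projected TCP, so I'll check that by range.

```bash
python3 - <<'E'
from h import *
o=ctrl.get_obs();print(o['ee_pos'],o['t'])
for n in("side","top"):
    d=ctrl.get_image(n)
    C=d["camera_from_world"]
    v,u=np.mgrid[0:384,0:512];uv=np.c_[u.ravel(),v.ravel()]
    p=world(d,uv)
    h=d["range_z"].ravel()>0
    k=h&(np.hypot(p[:,0]-622,p[:,1]+40)<70)&(p[:,2]>80)&(p[:,2]<180)
    q=p[k];i=np.argsort(q[:,2])[:25]
    print(n,k.sum());print(np.c_[uv[k][i],q[i]].round(0)[:25:2])
    if n=="side":
        t=cv2.resize(d["img"][150:230,230:330],None,fx=8,fy=8,interpolation=cv2.INTER_CUBIC)[:600]
        cv2.imwrite("pics/side2.png",t[...,::-1])
E
```

```text
[623.01543581 -39.7854365  112.42040414] 3.1
side 80
[[285. 174. 611. -39. 144.]
 [286. 174. 613. -42. 146.]
 [292. 174. 630. -46. 146.]
 [292. 173. 631. -42. 147.]
 [284. 173. 608. -39. 148.]
 [291. 174. 626. -48. 149.]
 [286. 173. 612. -45. 152.]
 [285. 173. 609. -44. 152.]
 [290. 174. 622. -52. 152.]
 [288. 173. 617. -47. 153.]
 [291. 173. 625. -51. 154.]
 [292. 172. 629. -47. 155.]
 [292. 171. 630. -43. 155.]]
top 0
[]
```

View pics/side2.png

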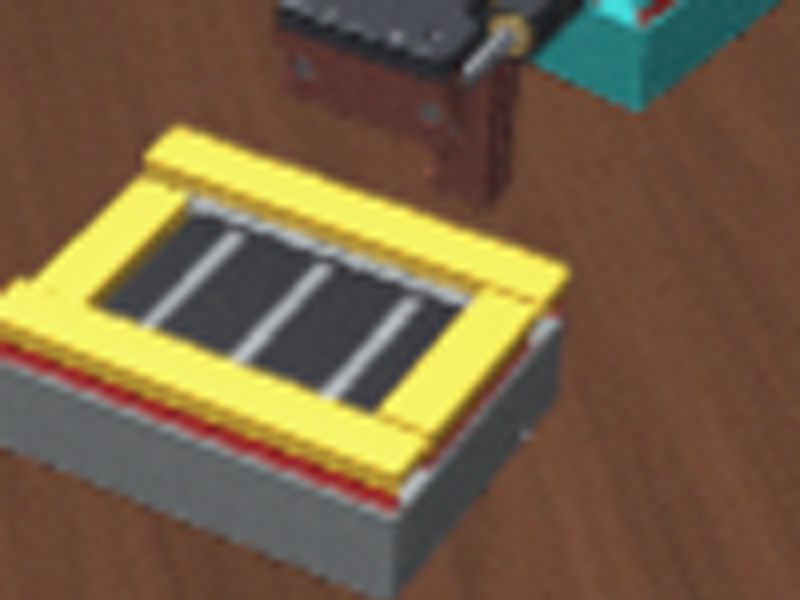

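The fingertip seems to be at z≈140, while the reported TCP is 111 mm. I won't rely on the reported height: I'll go down in stages and watch the force.

>>> jog_arm(steps=[{"turn":[0,0,0],"dp":[0,-0.04,-0.2],"claw":0},{"turn":[0,0,0],"dp":[0,-0.04,-0.35],"claw":0},{"turn":[0,0,0],"dp":[0,-0.04,-0.35],"claw":0},{"turn":[0,0,0],"dp":[0,-0.04,-0.35],"claw":0}])

```text
t: 3.53
ee_pos: [622.1, -43.3, 83.4]
orientation: [-1.474, -0.639, 0.64]
ft_force: [0.4, 0.6, -0.5]
width: 0.3
```

```bash
python3 - <<'E'
from h import *
o=ctrl.get_obs();print(o['ee_pos'],o['ft_force'],o['t'])
for n in("side","wrist"):
    d=ctrl.get_image(n)
    t=d["img"]
    if n=="side":
        C=d["camera_from_world"]
        print(cv2.projectPoints(np.array([o['ee_pos']]),cv2.Rodrigues(C[:3,:3])[0],C[:3,3],K(d),np.array(d["dist_coeffs"]))[0][:,0])
        t=cv2.resize(t[150:225,230:330],None,fx=8,fy=8,interpolation=cv2.INTER_CUBIC)
    else:
        C=np.linalg.inv(d["hand_eye"])
        print(cv2.projectPoints(np.zeros((1,3)),cv2.Rodrigues(C[:3,:3])[0],C[:3,3],K(d),np.array(d["dist_coeffs"]))[0][:,0])
        cv2.imwrite(f"pics/{n}3.png",t[...,::-1]);continue
    cv2.imwrite(f"pics/{n}3.png",t[...,::-1])
E
```

```text
[622.12859262 -43.32246465  83.41895158] [ 0.42247014  0.63345957 -0.48078945] 3.5333
[[288.17863989 190.56865914]]
[[257.02877982 215.89450422]]
```

View pics/side3.png

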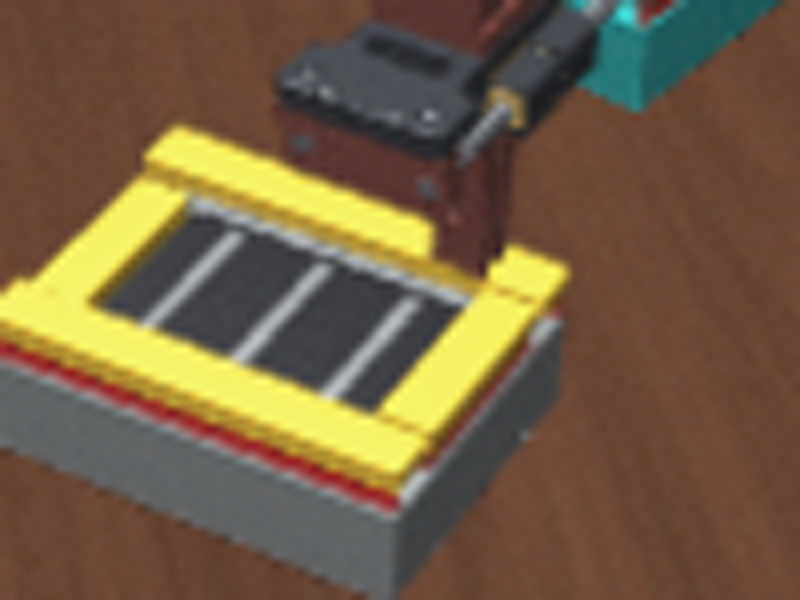

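View pics/wrist3.png

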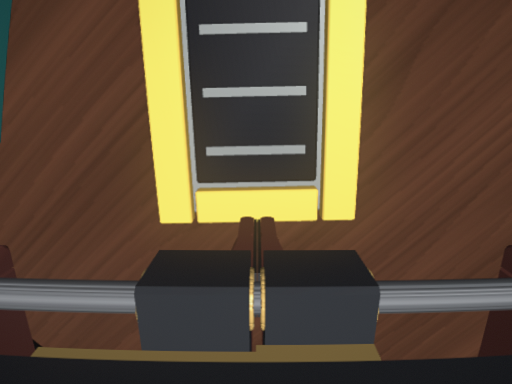

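The side view again shows the tip about 7 px (roughly 30 mm) above the TCP's projection, while the wrist projection (257,216) matches the finger ends. I'll use wrist range on the fingers to see where they really end in the tool frame.

```bash
python3 - <<'E'
from h import *
o=ctrl.get_obs();d=ctrl.get_image("wrist")
for c in (246,268):
    for r in (219,222,228,236,244): print(c,r,d["img"][r,c],world(d,[[c,r]],np.array(d["hand_eye"])).round(1))
print(np.array(d["hand_eye"]).round(2))
T=wristT(o,d);print(world(d,[[256,205],[256,216],[230,217],[290,217]],T).round(1))
s=ctrl.get_image("side")
for r in range(170,192,2): print(r,s["img"][r,288],world(s,[[288,r]]).round(0))
E
```

```text
246 219 [85 57 40] [[ -5.9 -35.7  11.4]]
246 222 [85 57 40] [[ -5.7 -39.8  11.2]]
246 228 [84 56 39] [[ -5.5 -47.3  11. ]]
246 236 [81 53 39] [[ -5.2 -57.5  11.2]]
246 244 [79 50 38] [[ -4.9 -65.3  10.8]]
268 219 [85 58 40] [[  5.8 -34.9  11.1]]
268 222 [85 57 40] [[  5.7 -39.   11. ]]
268 228 [83 55 39] [[  5.4 -48.5  11.5]]
268 236 [81 53 39] [[  5.  -57.9  11.4]]
268 244 [78 49 37] [[  4.7 -66.3  11.3]]
[[ 1.0000e+00  0.0000e+00 -0.0000e+00 -1.8000e-01]
 [ 0.0000e+00 -2.6000e-01  9.7000e-01 -1.9244e+02]
 [ 0.0000e+00 -9.7000e-01 -2.6000e-01  7.0730e+01]
 [ 0.0000e+00  0.0000e+00  0.0000e+00  1.0000e+00]]
[[621.7 -43.1  65.8]
 [627.2 -48.3  67.4]
 [615.3 -62.3  67.2]
 [644.7 -31.5  65.9]]
170 [65 46 46] [[ 600. -105.  208.]]
172 [82 49 44] [[616. -53. 161.]]
174 [81 49 45] [[616. -54. 154.]]
176 [87 54 48] [[615. -56. 149.]]
178 [87 53 49] [[618. -47. 135.]]
180 [89 53 51] [[617. -52. 131.]]
182 [93 56 49] [[617. -54. 125.]]
184 [177 147  52] [[635.   6.  68.]]
186 [171 148  86] [[636.  10.  57.]]
188 [217 205 121] [[629. -15.  70.]]
190 [246 242 100] [[627. -25.  70.]]
```

Both cameras agree that the fingers end about 34 mm short of the nominal TCP, so I expect contact at a reported z≈34 and shut at ≈26. I'll descend to 42 and then go slowly, with force checks.

>>> jog_arm(steps=[{"turn":[0,0,0],"dp":[0,0,-0.25],"claw":0},{"turn":[0,0,0],"dp":[0,0,-0.4],"claw":0},{"turn":[0,0,0],"dp":[0,0,-0.5],"claw":0},{"turn":[0,0,0],"dp":[0,0,-0.5],"claw":0},{"turn":[0,0,0],"dp":[0,0,-0.5],"claw":0}])

```text
t: 4.15
ee_pos: [622.9, -43.5, 44.1]
orientation: [-1.474, -0.64, 0.639]
ft_force: [-0.4, 0.2, -0.5]
width: 0.7
```

```bash
python3 - <<'E'
from h import *
o=ctrl.get_obs();print(o['ee_pos'],o['ft_force'],o['t'])
d=ctrl.get_image("side");t=cv2.resize(d["img"][150:225,230:330],None,fx=8,fy=8,interpolation=cv2.INTER_CUBIC)
cv2.imwrite("pics/side4.png",t[...,::-1])
for r in range(184,196,2): print(r,world(d,[[288,r]]).round(0))
E
```

```text
[622.90969387 -43.50466987  44.10483463] [-0.42669065  0.18504643 -0.53313925] 4.15
184 [[616. -57. 120.]]
186 [[617. -55. 111.]]
188 [[618. -53. 102.]]
190 [[619. -53.  94.]]
192 [[620. -50.  84.]]
194 [[619. -55.  80.]]
```

View pics/side4.png

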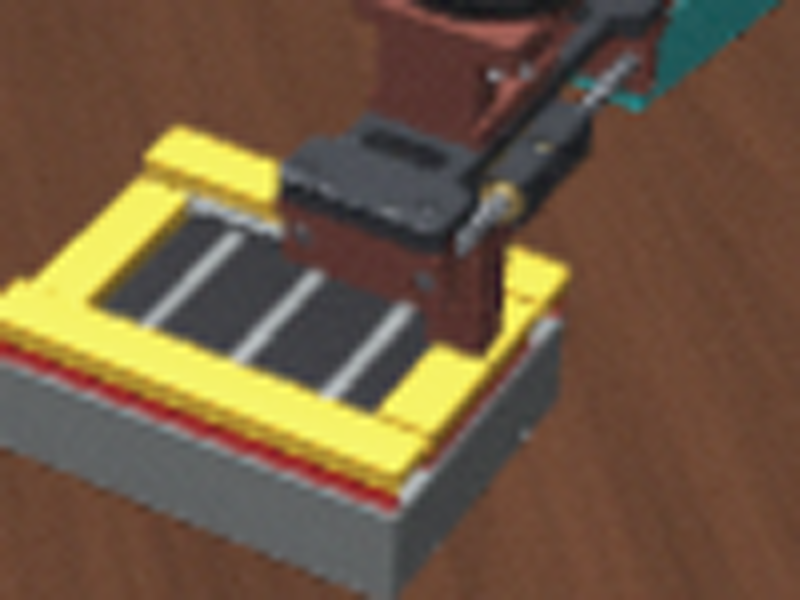

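The fingertips are directly over the middle of S2, about 10 mm up. Now the slow press.

>>> jog_arm(steps=[{"turn":[0,0,0],"dp":[0,0,-0.04],"claw":0},{"turn":[0,0,0],"dp":[0,0,-0.08],"claw":0},{"turn":[0,0,0],"dp":[0,0,-0.1],"claw":0},{"turn":[0,0,0],"dp":[0,0,-0.12],"claw":0},{"turn":[0,0,0],"dp":[0,0,-0.14],"claw":0},{"turn":[0,0,0],"dp":[0,0,-0.14],"claw":0}])

```text
t: 4.7
ee_pos: [623.3, -43.5, 33.2]
orientation: [-1.475, -0.641, 0.638]
ft_force: [0.2, -0.0, -0.4]
width: 0.6
```

>>> jog_arm(steps=[{"turn":[0,0,0],"dp":[0,0,-0.02],"claw":0},{"turn":[0,0,0],"dp":[0,0,-0.04],"claw":0},{"turn":[0,0,0],"dp":[0,0,-0.05],"claw":0}])

```text
t: 4.95
ee_pos: [623.2, -43.5, 29.2]
orientation: [-1.475, -0.641, 0.638]
ft_force: [-4.5, -0.4, 10.2]
width: 0.5
```

>>> jog_arm(steps=[{"turn":[0,0,0],"dp":[0,0,-0.015],"claw":0},{"turn":[0,0,0],"dp":[0,0,-0.03],"claw":0}])

```text
t: 5.12
ee_pos: [623.3, -43.5, 28.9]
orientation: [-1.475, -0.641, 0.639]
ft_force: [-11.2, 0.9, 31.8]
width: 0.6
```

```bash
python3 - <<'E'
from h import *
o=ctrl.get_obs();print(o['ee_pos'],o['ft_force'],o['t'])
d=ctrl.get_image("side");t=cv2.resize(d["img"][150:225,230:330],None,fx=8,fy=8,interpolation=cv2.INTER_CUBIC)
cv2.imwrite("pics/side5.png",t[...,::-1])
d=ctrl.get_image("wrist");cv2.imwrite("pics/wrist5.png",d["img"][...,::-1])
E
```

```text
[623.30161779 -43.53151639  28.88742554] [-11.16213383   0.87397026  31.83988164] 5.1167
```

View pics/side5.png

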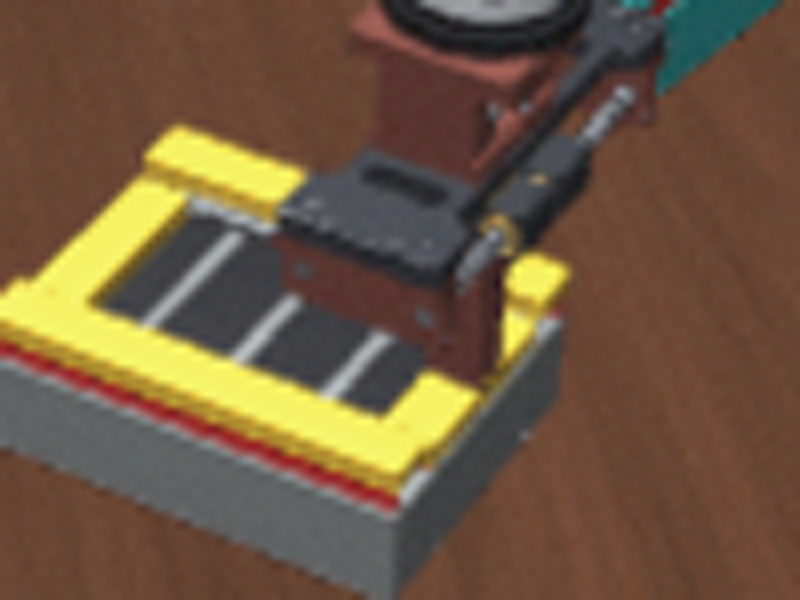

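View pics/wrist5.png

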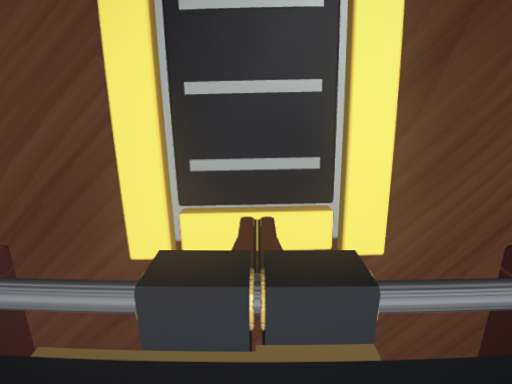

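S2 is down: no red is visible under it and it sits a step below L2. The force reached 32 N because it is now on its hard stop, at a reported z≈29. I'll lift, turn the hand -90° and go to L2 (602,53).

>>> jog_arm(steps=[{"turn":[0,0,0],"dp":[0,0,0.3],"claw":0},{"turn":[0,0,0],"dp":[0,0,0.5],"claw":0},{"turn":[0,0,0],"dp":[0,0,0.6],"claw":0},{"turn":[0,0,0],"dp":[0,0,0.6],"claw":0}])

```text
t: 5.55
ee_pos: [624.6, -43.6, 78.8]
orientation: [-1.476, -0.644, 0.636]
ft_force: [0.4, -0.6, -0.5]
width: 0.4
```

>>> jog_arm(steps=[{"turn":[0,0,-0.25],"dp":[-0.13,0.6,0],"claw":0},{"turn":[0,0,-0.25],"dp":[-0.13,0.6,0],"claw":0},{"turn":[0,0,-0.25],"dp":[-0.13,0.6,0],"claw":0},{"turn":[0,0,-0.25],"dp":[-0.13,0.6,0],"claw":0},{"turn":[0,0,-0.25],"dp":[-0.13,0.6,0],"claw":0},{"turn":[0,0,-0.25],"dp":[-0.13,0.6,0],"claw":0},{"turn":[0,0,-0.25],"dp":[-0.13,0.6,0],"claw":0},{"turn":[0,0,-0.25],"dp":[-0.13,0.6,0],"claw":0}])

```text
t: 6.22
ee_pos: [613.4, 4.4, 77.4]
orientation: [-1.574, -0.026, 0.024]
ft_force: [-0.0, 0.8, 0.5]
width: 0.1
```

>>> jog_arm(steps=[{"turn":[0,0,-0.25],"dp":[-0.13,0.6,0],"claw":0},{"turn":[0,0,-0.25],"dp":[-0.13,0.6,0],"claw":0},{"turn":[0,0,-0.25],"dp":[-0.13,0.6,0],"claw":0},{"turn":[0,0,-0.25],"dp":[-0.13,0.6,0],"claw":0},{"turn":[0,0,-0.25],"dp":[-0.13,0.6,0],"claw":0},{"turn":[0,0,-0.25],"dp":[-0.13,0.6,0],"claw":0},{"turn":[0,0,-0.25],"dp":[-0.13,0.6,0],"claw":0},{"turn":[0,0,-0.25],"dp":[-0.13,0.6,0],"claw":0}])

```text
t: 6.88
ee_pos: [602.4, 52.4, 76.5]
orientation: [-1.494, 0.59, -0.588]
ft_force: [-0.9, 0.3, -0.3]
width: -0.1
```

```bash
python3 - <<'E'
from h import *
for i in range(1):
    o=ctrl.get_obs();print(o['ee_pos'],o['t'],R.from_rotvec(o['orientation']).as_matrix().round(3)[:,0])
d=ctrl.get_image("wrist");cv2.imwrite("pics/wrist6.png",d["img"][...,::-1])
T=wristT(o,d)
s=ctrl.get_image("side")
ex=np.array([-.741,.672]);ey=np.array([-ex[1],ex[0]])
for n,d,T in(("w",d,T),("s",s,None)):
    m=ym(d)
    if n=="w": m[216:]=0
    v,u=np.nonzero(m);p=world(d,np.c_[u,v],T);p=p[(p[:,2]>50)&(p[:,2]<80)]
    q=p[:,:2]-[563.5,10];x=q@ex;y=q@ey
    print(n,'extent x',np.percentile(x,[.5,99.5]).round(1),'y',np.percentile(y,[.5,99.5]).round(1))
    for nm,kk in dict(L1=(y>50)&(y<66)&(abs(x)<80),L2=(y<-50)&(y>-66)&(abs(x)<80),S1=(x>70)&(x<86)&(abs(y)<38),S2=(x<-70)&(x>-86)&(abs(y)<38)).items():
        if kk.sum()>10: print(nm,kk.sum(),np.percentile(p[kk,2],[25,50,75]).round(1),np.median(p[kk,:2],0))
E
```

```text
[602.43637768  52.38705385  76.5292008 ] 6.8833 [ 0.73  -0.684  0.001]
w extent x [-88.9  87. ] y [-70.1 -53.6]
L2 3804 [66.9 67.3 67.7] [607.24981901  51.69794506]
s extent x [-88.5  90.8] y [-67.3  74.2]
L1 177 [67.6 68.7 70. ] [528.19724403 -38.37146126]
L2 155 [67.5 68.9 69.9] [604.72191846  49.58773394]
S1 76 [59.4 60.6 62.1] [504.52447547  61.32039219]
S2 87 [59.4 60.4 61.5] [621.68763808 -43.04927884]
```

View pics/wrist6.png

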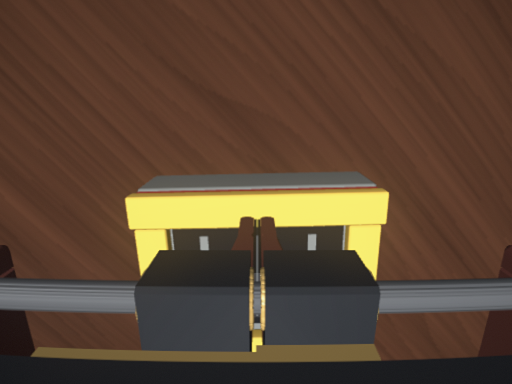

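S2 now measures 60.4 mm, so it is shut. The wrist view shows L2 across rows 192–225, with the fingers over its middle at (257,218). Pressing L2.

>>> jog_arm(steps=[{"turn":[0,0,0],"dp":[0,0,-0.2],"claw":0},{"turn":[0,0,0],"dp":[0,0,-0.35],"claw":0},{"turn":[0,0,0],"dp":[0,0,-0.42],"claw":0},{"turn":[0,0,0],"dp":[0,0,-0.42],"claw":0}])

```text
t: 7.32
ee_pos: [601.0, 52.3, 41.2]
orientation: [-1.496, 0.59, -0.583]
ft_force: [0.7, -0.4, 0.4]
width: 0.2
```

>>> jog_arm(steps=[{"turn":[0,0,0],"dp":[0,0,-0.03],"claw":0},{"turn":[0,0,0],"dp":[0,0,-0.06],"claw":0},{"turn":[0,0,0],"dp":[0,0,-0.08],"claw":0},{"turn":[0,0,0],"dp":[0,0,-0.1],"claw":0},{"turn":[0,0,0],"dp":[0,0,-0.12],"claw":0}])

```text
t: 7.73
ee_pos: [601.3, 52.3, 31.8]
orientation: [-1.496, 0.589, -0.584]
ft_force: [-0.1, -0.7, -0.7]
width: 0.7
```

>>> jog_arm(steps=[{"turn":[0,0,0],"dp":[0,0,-0.02],"claw":0},{"turn":[0,0,0],"dp":[0,0,-0.04],"claw":0}])

```text
t: 7.9
ee_pos: [601.6, 52.3, 29.0]
orientation: [-1.495, 0.589, -0.584]
ft_force: [-6.1, -1.3, 24.0]
width: 0.8
```

```bash
cat > chk.py <<'E'
from h import *
import sys
o=ctrl.get_obs();print(o['ee_pos'],o['t'],o['ft_force'])
s=ctrl.get_image("side")
ex=np.array([-.741,.672]);ey=np.array([-ex[1],ex[0]])
L=[("s",s,None)]
if len(sys.argv)>2:L.append(("t",ctrl.get_image("top"),None))
for n,d,T in L:
    m=ym(d);v,u=np.nonzero(m);p=world(d,np.c_[u,v],T);p=p[(p[:,2]>50)&(p[:,2]<80)]
    q=p[:,:2]-[563.5,10];x=q@ex;y=q@ey
    print(n,cv2.minAreaRect(p[:,:2].astype(np.float32)))
    for nm,kk in dict(L1=(y>50)&(y<66)&(abs(x)<80),L2=(y<-50)&(y>-66)&(abs(x)<80),S1=(x>70)&(x<86)&(abs(y)<38),S2=(x<-70)&(x>-86)&(abs(y)<38)).items():
        if kk.sum()>10: print(nm,kk.sum(),np.percentile(p[kk,2],[25,50,75]).round(1))
t=cv2.resize(s["img"][150:225,230:330],None,fx=8,fy=8,interpolation=cv2.INTER_CUBIC)
cv2.imwrite(sys.argv[1],t[...,::-1])
E
python3 chk.py pics/side7.png
```

```text
[601.62671084  52.30756247  28.98706366] 7.9 [-6.06280217 -1.32805817 24.02040997]
s ((560.2376098632812, 8.529083251953125), (145.4190673828125, 183.0032958984375), 47.257225036621094)
L1 179 [67.7 68.7 69.9]
L2 129 [59.8 60.9 62. ]
S1 79 [59.5 60.9 61.8]
S2 87 [59.2 60.5 61.9]
```

View pics/side7.png

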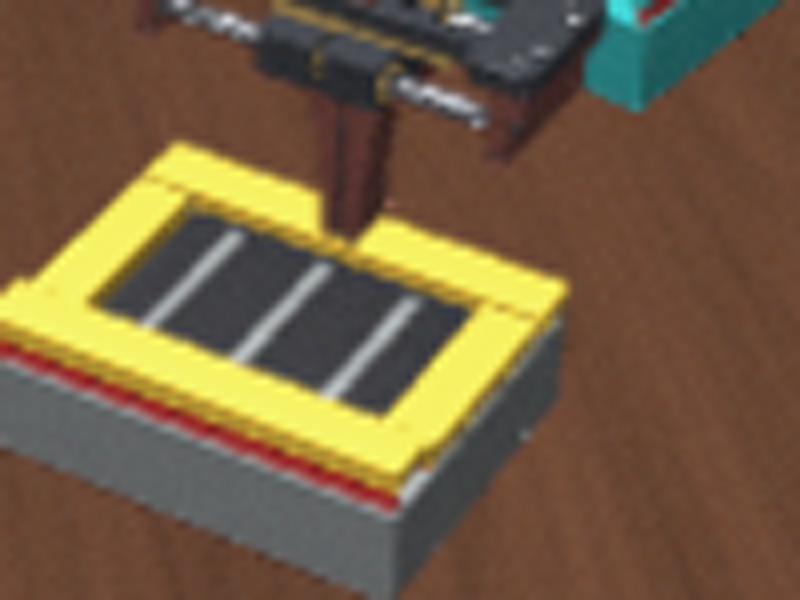

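L2 is shut at 60.9 mm; only L1, the near section, still shows red. I'll lift and go to L1 (524.5,-33).

>>> jog_arm(steps=[{"turn":[0,0,0],"dp":[0,0,0.3],"claw":0},{"turn":[0,0,0],"dp":[0,0,0.5],"claw":0},{"turn":[0,0,0],"dp":[0,0,0.5],"claw":0},{"turn":[0,0,0],"dp":[0,0,0.5],"claw":0}])

```text
t: 8.28
ee_pos: [602.3, 52.3, 69.8]
orientation: [-1.495, 0.587, -0.586]
ft_force: [0.2, -0.3, -1.0]
width: 0.4
```

>>> jog_arm(steps=[{"turn":[0,0,0],"dp":[-0.5,-0.55,0],"claw":0},{"turn":[0,0,0],"dp":[-0.94,-1,0],"claw":0},{"turn":[0,0,0],"dp":[-0.94,-1,0],"claw":0},{"turn":[0,0,0],"dp":[-0.94,-1,0],"claw":0},{"turn":[0,0,0],"dp":[-0.94,-1,0],"claw":0}])

```text
t: 8.7
ee_pos: [525.8, -28.4, 68.9]
orientation: [-1.495, 0.59, -0.586]
ft_force: [1.1, -0.6, 0.3]
width: 0.5
```

```bash
python3 - <<'E'
from h import *
o=ctrl.get_obs();print(o['ee_pos'],o['t'])
d=ctrl.get_image("wrist");cv2.imwrite("pics/wrist8.png",d["img"][...,::-1])
q=o['ee_pos'][:2]-[563.5,10];ex=np.array([-.741,.672]);ey=np.array([-ex[1],ex[0]]);print(q@ex,q@ey)
m=ym(d);m[216:]=0;v,u=np.nonzero(m);p=world(d,np.c_[u,v],wristT(o,d));p=p[(p[:,2]>64)&(p[:,2]<75)]
q=p[:,:2]-[563.5,10];print(np.percentile(q@ex,[.5,99.5]),np.percentile(q@ey,[.5,99.5]))
E
```

```text
[525.8483004  -28.36685423  68.93689762] 8.7
2.1173833626229444 53.731781118023015
[-89.63744036  86.30737162] [45.90215906 55.00768161]
```

View pics/wrist8.png

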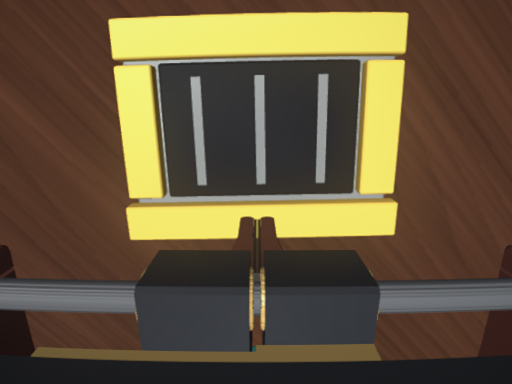

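The wrist view shows L1 at rows 203–238, with its inner edge at case y=45.9 mm, so its centre is at 58 mm; the hand is at 53.7 mm. I'll correct that on the way down.

>>> jog_arm(steps=[{"turn":[0,0,0],"dp":[-0.03,-0.05,-0.2],"claw":0},{"turn":[0,0,0],"dp":[-0.03,-0.05,-0.34],"claw":0},{"turn":[0,0,0],"dp":[-0.03,-0.05,-0.34],"claw":0},{"turn":[0,0,0],"dp":[-0.03,-0.05,-0.34],"claw":0}])

```text
t: 9.08
ee_pos: [524.6, -31.1, 41.1]
orientation: [-1.495, 0.589, -0.584]
ft_force: [-0.3, 0.1, 0.3]
width: 0.4
```

>>> jog_arm(steps=[{"turn":[0,0,0],"dp":[0,0,-0.03],"claw":0},{"turn":[0,0,0],"dp":[0,0,-0.06],"claw":0},{"turn":[0,0,0],"dp":[0,0,-0.08],"claw":0},{"turn":[0,0,0],"dp":[0,0,-0.1],"claw":0},{"turn":[0,0,0],"dp":[0,0,-0.12],"claw":0}])

```text
t: 9.5
ee_pos: [524.9, -31.0, 31.6]
orientation: [-1.495, 0.589, -0.584]
ft_force: [0.2, -0.4, 0.3]
width: 0.5
```

>>> jog_arm(steps=[{"turn":[0,0,0],"dp":[0,0,-0.02],"claw":0},{"turn":[0,0,0],"dp":[0,0,-0.04],"claw":0}])

```text
t: 9.67
ee_pos: [524.9, -31.1, 28.9]
orientation: [-1.495, 0.589, -0.584]
ft_force: [-8.1, 0.7, 30.6]
width: 0.4
```

```bash
python3 chk.py pics/side9.png
```

```text
[524.91361405 -31.09785599  28.89779055] 9.6667 [-8.12813761  0.65811224 30.63877908]
s ((559.7166137695312, 7.839653015136719), (146.00831604003906, 182.80206298828125), 48.89807891845703)
L1 147 [59.2 60.6 62.1]
L2 42 [60.1 61.1 62.4]
S1 49 [59.5 61.1 63. ]
S2 86 [59.4 61.  61.9]
```

View pics/side9.png

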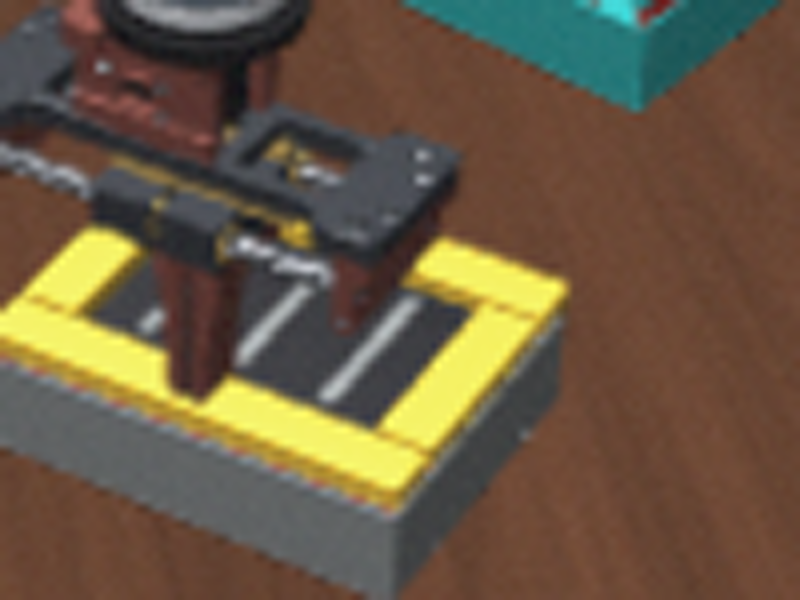

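All four sections are down. I'll draw the hand up and away, then do a last check.

>>> jog_arm(steps=[{"turn":[0,0,0],"dp":[0,0,0.3],"claw":0},{"turn":[0,0,0],"dp":[0,0,0.7],"claw":0},{"turn":[0,0,0],"dp":[0,0,1],"claw":0},{"turn":[0,0,0],"dp":[0,0,1],"claw":0},{"turn":[0,0,0],"dp":[0,0,1],"claw":0}])

```text
t: 10.13
ee_pos: [525.7, -31.3, 110.3]
orientation: [-1.494, 0.587, -0.587]
ft_force: [-0.2, 0.1, -1.0]
width: 0.2
```

>>> jog_arm(steps=[{"turn":[0,0,0],"dp":[-0.4,0,1],"claw":0},{"turn":[0,0,0],"dp":[-0.4,0,1],"claw":0},{"turn":[0,0,0],"dp":[-0.4,0,1],"claw":0},{"turn":[0,0,0],"dp":[-0.4,0,1],"claw":0},{"turn":[0,0,0],"dp":[-0.4,0,1],"claw":0}])

```text
t: 10.55
ee_pos: [493.2, -31.4, 189.2]
orientation: [-1.495, 0.588, -0.586]
ft_force: [0.1, 0.1, -1.2]
width: 0.8
```

>>> jog_arm(steps=[{"turn":[0,0,0],"dp":[-0.7,0.5,0.5],"claw":0},{"turn":[0,0,0],"dp":[-0.7,0.5,0.5],"claw":0},{"turn":[0,0,0],"dp":[-0.7,0.5,0.5],"claw":0},{"turn":[0,0,0],"dp":[-0.7,0.5,0.5],"claw":0},{"turn":[0,0,0],"dp":[-0.7,0.5,0.5],"claw":0},{"turn":[0,0,0],"dp":[-0.7,0.5,0.5],"claw":0}])

```text
t: 11.05
ee_pos: [437.4, 8.3, 227.9]
orientation: [-1.495, 0.589, -0.585]
ft_force: [0.1, 0.3, -0.1]
width: 0.4
```

```bash
python3 chk.py pics/side10.png top; python3 - <<'E'
from h import *
import pickle
for n in("side","top"):
    a=pickle.load(open(n+".pkl","rb"))["img"];d=ctrl.get_image(n);b=d["img"]
    cv2.imwrite(f"pics/{n}11.png",b[...,::-1])
    m=(cv2.absdiff(a,b).max(2)>50).astype(np.uint8)
    nl,l,s,c=cv2.connectedComponentsWithStats(m);print(n,[x.tolist() for x in s[1:] if x[4]>15])
E
```

```text
[437.39789993   8.34650497 227.91659141] 11.05 [ 0.10508741  0.32639952 -0.06820788]
s ((559.5658569335938, 8.175376892089844), (147.97372436523438, 182.6356201171875), 48.44957733154297)
L1 180 [59.7 60.8 62. ]
L2 152 [59.1 60.4 61.6]
S1 84 [59.8 60.8 62.2]
S2 89 [59.6 60.5 62. ]
t ((565.3641357421875, 10.6209716796875), (139.76634216308594, 178.42791748046875), 48.15690231323242)
L2 240 [58.2 59.9 61.5]
S2 167 [58.  59.8 61.7]
side [[0, 0, 71, 180, 6119], [44, 0, 35, 57, 764], [127, 0, 8, 4, 16], [135, 0, 19, 3, 40], [155, 0, 49, 14, 428], [166, 0, 88, 125, 3154], [131, 9, 55, 58, 860], [0, 16, 5, 14, 49], [43, 27, 10, 30, 132], [55, 41, 5, 17, 31], [134, 48, 20, 30, 170], [44, 57, 43, 81, 1127], [224, 98, 17, 6, 50], [215, 121, 12, 17, 103], [71, 124, 25, 43, 547], [26, 133, 36, 10, 143], [248, 166, 53, 19, 141], [239, 171, 52, 34, 304], [228, 185, 56, 29, 239], [283, 186, 18, 20, 61]]
top [[183, 151, 104, 233, 14958], [249, 158, 30, 22, 54], [225, 172, 16, 16, 24], [230, 251, 9, 9, 32]]
```

View pics/side10.png

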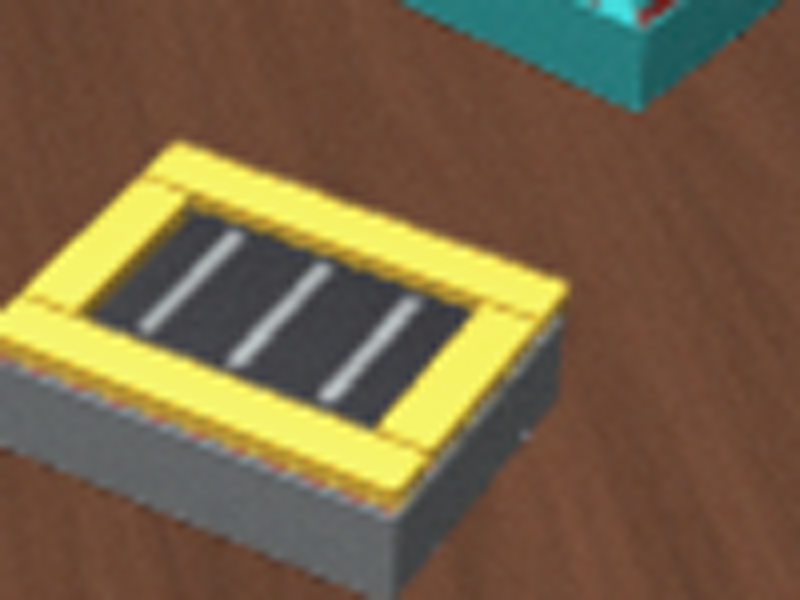

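Clear view: all four sections are flush, with the hand well away. Jar and drill show no picture change, and the case hasn't moved.

```bash
python3 -c "
from workcell import ctrl
print(ctrl.close_job())"
```

```text
the job is handed in; nothing more can be done
None
```

All four rim sections are shut and the job is handed in at about 11 s of the 42 s allowed. S1 (short, +x) was already shut. I pressed S2 (short, -x), L2 (long, -y) and L1 (long, +y) in turn with the fingers closed, then drew the hand up and away.

- **Rim heights:** with the hand clear, the side camera read 60.4–60.8 mm for all four sections, where shut is 60 and raised is 68. The top camera read 59.9 mm for L2 and 59.8 mm for S2. The arm blocked its view of L1 and S1, so those two rest on the side camera alone.
- **Case position:** the centre reads within about 2 mm of where it began, and the case looks flat.
- **Drill, jar and bin:** comparing start and end pictures showed no change at the drill or the jar. At the bin, only the side view changed, at its left edge and just above it, where the hand had blocked the first picture. The top view of the bin was unchanged.
- **Finger length disagreed:** the fingertips ended about 31–34 mm short of the stated TCP. Side and wrist range readings and the contact height all showed this, so I pressed by force and camera rather than by the reported height.
- **Force:** readings reached 24–32 N at the end of each press, more than the roughly 8 N a section needs. The fingers were by then on the hard stop of the shut section.

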